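# Screw home the loose tub lid and put the tub in the shelf tray

## Task

Three small white tubs of screws with blue screw lids stand in the wooden holder; the one used last was left with its lid loose, so that the bar on its lid stands askew to its square tub, while the two closed lids have their bars straight. While the loose tub still sits in the holder, screw its lid clockwise until it is fully home, then lift that tub out by its lid and stand it upright on the floor of the open grey tray that goes back to the shelf, lowering it all the way before you let go. Leave the two closed tubs where they are.

Things in the scene. Friction and masses are not known exactly. Their poses are not given: they have to be found in the camera images.
- lid_grip (a point): LOOSE tub: middle of the blue bar on its lid, on the lid's axis. In mm: bar 50 long (x), 14 thick (y, grip across), 34 tall; top 11 above this point, round lid plate (54 wide) 23 below. Axes turn with the lid, z up. White tub 60x60, 0.26 kg, underside 106 below, in a 25 deep pocket (1.5 play a side) of a fixed wood block 90x310x35, 3 pockets 110 apart; it keeps the tub from turning.
- lid (a joint): Turn of the loose lid, rad: 0 = fully home at its stop (bar square to the tub, its white line at the black mark on the tub's rim); grows anticlockwise seen from above, to 1.35. Starts at 0.7 to 1.2; turn it clockwise to reach 0. Slight friction (0.06 N m); it stays where left, does not rise or sink and cannot come off.
- tub_b_grip (a point): The same point (middle of the bar, 106 mm above the underside; x along the bar) on one of the two CLOSED tubs in the holder: same look, lid fully home, bar square to the tub. To be left alone.
- tub_c_grip (a point): The same point on the other CLOSED tub. To be left alone.
- tray: Open, empty grey steel tray, fixed to the bench, 200 mm (its x) by 300 mm (its y), walls 2 mm thick and 32 mm high; origin at the centre of its underside, the inner floor 2 mm above it, z up.
Things that resemble listed ones, but are neither listed nor needed, are in the scene too. What is shaped like the part that bears lid_grip but pink or red is not meant.

How it is judged (in metres and radians):
On the way, in this order (a step that is already met when the one before it is completed fails the run):
1. the loose lid is screwed home (within 9 degrees) while its tub still sits in its pocket (value of joint lid below 0.16 rad and distance of lid_grip from where it was at the start of the episode below 0.015 m), for 0.2 s.
2. the tub is lowered onto the tray's floor while the gripper is still at its lid (z of lid_grip in the frame of tray below 0.114 m and x of lid_grip in the frame of tray between -0.08 and 0.08 m and y of lid_grip in the frame of tray between -0.13 and 0.13 m and distance between the grasp point and lid_grip below 0.05 m), for 0.1 s.
At the end, for the whole second after the job is handed in: The tub whose lid was loose stands upright (within 6 degrees) on the floor of the grey tray, inside its walls, with its lid fully home (within 10 degrees of the stop); the two closed tubs are still in their pockets, within 20 mm of where they stood (value of joint lid below 0.175 rad and angle between lid_grip's own z axis and vertical below 0.1 rad and z of lid_grip in the frame of tray between 0.1 and 0.114 m and x of lid_grip in the frame of tray between -0.08 and 0.08 m and y of lid_grip in the frame of tray between -0.13 and 0.13 m and distance of each of tub_b_grip, tub_c_grip from where it was at the start of the episode below 0.02 m); the robot touches nothing.
It fails at once if a closed tub is moved by more than 20 mm (distance of any of tub_b_grip, tub_c_grip from where it was at the start of the episode above 0.02 m).
It also fails if it takes over 48 s, if anything falls off the work surface, if the arm or the gripper's body presses on something with over 40 N, if the wrist force passes 120 N, or if a joint passes its speed limit or range.

## Robot

A 6-joint arm with a two-finger parallel gripper is mounted at the origin on the work surface; the furniture and walls round the work are solid. World frame = base frame: x ahead of the robot, y to its left, z up, the work surface at z = 0. Lengths are in mm, angles in degrees, forces in N, time in s.
With the tool pointing down it reaches from about 300 to 850 mm from the base axis. Payload 4.2 kg.
Tool frame: the origin (TCP) lies at the very end of the fingers, on their centre line; the grasp point (between the pads) lies 19 mm behind it; z points along the fingers, y is the direction in which the jaws open and shut (so a half turn about z gives the same grasp; the last joint's range is limited). The gripper opens to 91 mm and grips with 3 to 60 N. Pads are 32 mm wide; open, the fingers measure 118 mm over their backs; the gripper's body (76 mm by 178 mm) begins 60 mm behind the grasp point.
Start: joints at [-78.381, 18.312, 89.639, -0, 72.044, -1.146], TCP at [127.055, -560.803, 213.976] pointing down, gripper open.
Joint ranges: [-177.97, 177.97], [-48.28, 115.42], [12.27, 149.76], [-77.06, 257.06], [2.81, 150.46], [-146.56, 146.56]. Speed limits (degrees/s): [147.25, 147.25, 180, 180, 180, 180].

## Interface

Orientations are given as [roll, pitch, yaw] about the fixed x, y, z axes, in that order (R = Rz(yaw) Ry(pitch) Rx(roll)).
In Python, from workcell import env gives the robot as it stands. The module is installed in compiled form; this text tells all that it offers.
- The arm moves only by the tool arm_command, never from a script. Its argument "targets" is a list of rows, each a list of 5 numbers: the closure, from 0 (fully open) to 1 (shut), then the shift along the tool's x, y, z each as a share of 50 cm, from -1 to 1, then the turn about the tool's z as a share of pi/4 rad, from -1 to 1. A call has 1 to 8 rows; each row is the pose to reach, as a shift and turn from the pose measured when the call began, along the tool's axes at that moment; what a row does not reach only later rows make up. A row lasts 1/12 s, in which the tool goes at most 41.7 mm and 7.16 degrees, less where a joint would pass 70% of its speed; a pose out of reach is approached as far as the arm can. A call with a number of a shift or a turn outside -1 to 1 is refused whole. A call with a gripper value outside its range is refused whole. The fingers move at their own pace and stop on an object; "squeeze" is the grip in N (left out, the last holds). Time passes only in rows, so rows that repeat a pose let the fingers close. It gives the time, the measured TCP pose, the force and the opening at its end, in the units of the state.
- env.state(): the state, without advancing time (a new reading comes with each control period).
- env.grab_frame(name): name is "scene" or "top" or "wrist"; returns the picture (420x560x3 uint8, red, green, blue); there is no depth.
- env.camera_params(name): a dict with "camera_matrix" (3x3 intrinsics, pixels), "R" (3x3) and "t" (3): a world point X has camera coordinates R X + t; the wrist camera has in their place "hand_eye" (4x4, takes a point from camera to tool coordinates, whose origin is the TCP and whose axes are the flange's). Camera axes: x right, y down, z forward; pixel columns grow to the right and rows downward; lengths in mm; the calibration is good to about 2 mm. The wrist camera is an equidistant fisheye: a pixel r from the principal point sees the ray r / f radians off the axis. A picture is of the moment at which its call begins: read the wrist's pose just before it. camera_params takes no time and is no camera call.
- env.job_done(): hands the job in, once; it reports no verdict.
The state is a dict: "time_s": time; "qpos": joint angles; "qvel": joint speeds; "effort": joint torques, N m; "ee_pos": TCP position; "ee_rot": TCP orientation; "force": force on the tool from outside, world axes, zero at the start; "torque": the same for the moment, N m; "gripper_width": finger opening in mm.
Only numpy, scipy, OpenCV 4.12 (cv2) and the standard library are available. Lean on these libraries where they do the work, as an engineer would, in place of code of your own. Each camera call takes 0.05 s, during which the arm holds its last target.

## Working session

There is one attempt and no reset: what is moved stays moved. The work goes in short steps, Python scripts to look and compute and a tool call to move; the robot and the scene stay as the last step left them, time stands still between calls to the robot, and variables do not carry over. Pictures are saved under pics/ and viewed, and the job is handed in when it is done.

Besides the shell and the picture viewer there is one more tool, called after "Request:" in YAML: its name, and indented under it one key for each argument. arm_command: Moves the arm, as the interface text tells. Shift numbers are shares of 50 cm and turn numbers shares of pi/4 rad, none past 1 either way. Its arguments: {"type":"object","properties":{"targets":{"type":"array"},"squeeze":{"type":"number"}},"required":["targets"]}

```bash
mkdir -p pics; python3 - <<'E'
from workcell import env
import cv2
print(env.state())
for n in ["scene","top","wrist"]:
    f=env.grab_frame(n); cv2.imwrite(f"pics/{n}0.png",cv2.cvtColor(f,cv2.COLOR_RGB2BGR))
    print(n,env.camera_params(n))
E
```

```text
{'time_s': 0.0, 'qpos': array([-7.83817007e+01,  1.83510407e+01,  8.97058376e+01, -2.24454314e-03,
        7.20422119e+01, -1.14668171e+00]), 'qvel': array([ 0.00561991,  0.01534591, -0.14382329,  0.04464884,  0.01308253,
        0.05381979]), 'effort': array([ 1.93845044e-03, -4.12456369e+01, -2.31970793e+01,  7.28410925e-02,
        4.55237261e-02, -1.50140963e-04]), 'ee_pos': array([ 126.9293949 , -560.30990837,  213.13013705]), 'ee_rot': array([-1.79900887e+02,  1.50574645e-04,  1.27656751e+01]), 'force': array([ 0.6283686 , -0.588608  , -1.00203447]), 'torque': array([-0.00713905, -0.0338766 , -0.03286121]), 'gripper_width': 91.29837603989736}
scene {'camera_matrix': array([[514.3880759 ,   0.        , 281.75932433],
       [  0.        , 514.3880759 , 210.74489481],
       [  0.        ,   0.        ,   1.        ]]), 'R': array([[-0.61382149, -0.78944005,  0.00275249],
       [-0.57370854,  0.44368105, -0.68848067],
       [ 0.54229299, -0.42418336, -0.72524947]]), 't': array([323.45786339, 340.31809813, 958.65206451])}
top {'camera_matrix': array([[429.67492111,   0.        ,
[... 159 characters left out ...]
 0.03466882],
       [-0.98160877, -0.02978869, -0.18856527],
       [ 0.18943184, -0.02956971, -0.98144853]]), 't': array([ -3.28956611, 519.23337468, 868.90527774])}
wrist {'camera_matrix': array([[325.1922621 ,   0.        , 272.23619434],
       [  0.        , 325.1922621 , 211.15137882],
       [  0.        ,   0.        ,   1.        ]]), 'hand_eye': array([[-1.71030183e-05, -9.56619142e-01, -2.91341408e-01,
         8.27576730e+01],
       [ 9.99999062e-01,  3.82583160e-04, -1.31491565e-03,
        -3.19452687e-01],
       [ 1.36933580e-03, -2.91341157e-01,  9.56618239e-01,
        -1.69772932e+02],
       [ 0.00000000e+00,  0.00000000e+00,  0.00000000e+00,
         1.00000000e+00]])}
```

View pics/scene0.png

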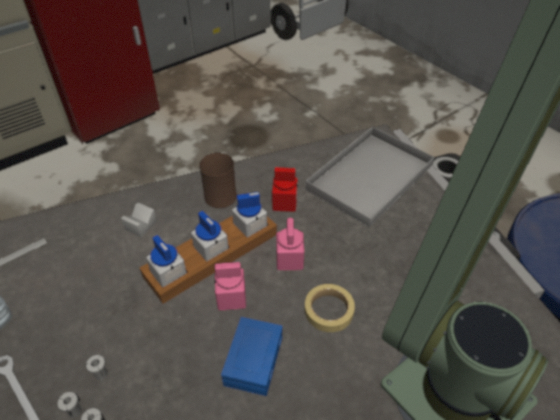

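View pics/top0.png

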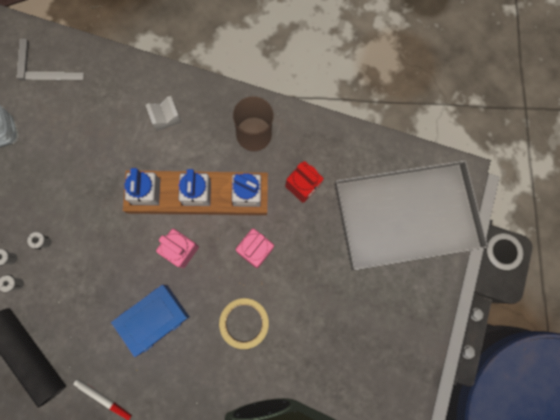

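View pics/wrist0.png

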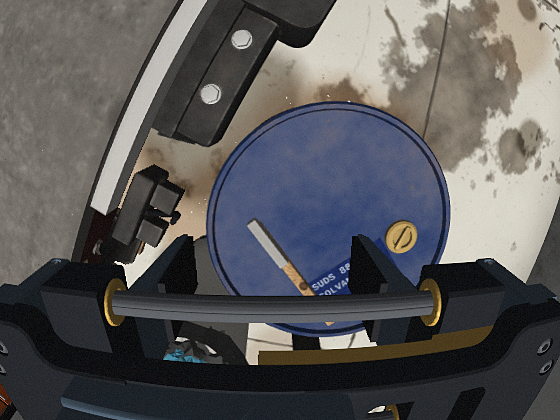

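The scene shows the holder at about (210,255), with pink and red lookalikes round it. In the top view the three lids sit at (140,185), (193,186) and (246,184), and the tray is at about (412,217). The right lid looks skewed, so I'll enlarge both views.

```bash
python3 - <<'E'
import cv2,numpy as np
a=cv2.imread("pics/top0.png")[160:225,115:280]; b=cv2.imread("pics/scene0.png")[180:300,130:290]
a=cv2.resize(a,(760,300),interpolation=cv2.INTER_CUBIC)
b=cv2.resize(b,None,fx=4.7,fy=4.7,interpolation=cv2.INTER_CUBIC)
cv2.imwrite("pics/topz.png",a); cv2.imwrite("pics/scenez.png",b)
E
```

```text
(no output)
```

View pics/topz.png

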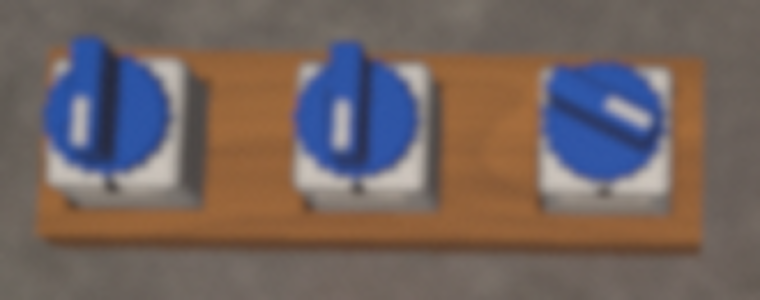

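View pics/scenez.png

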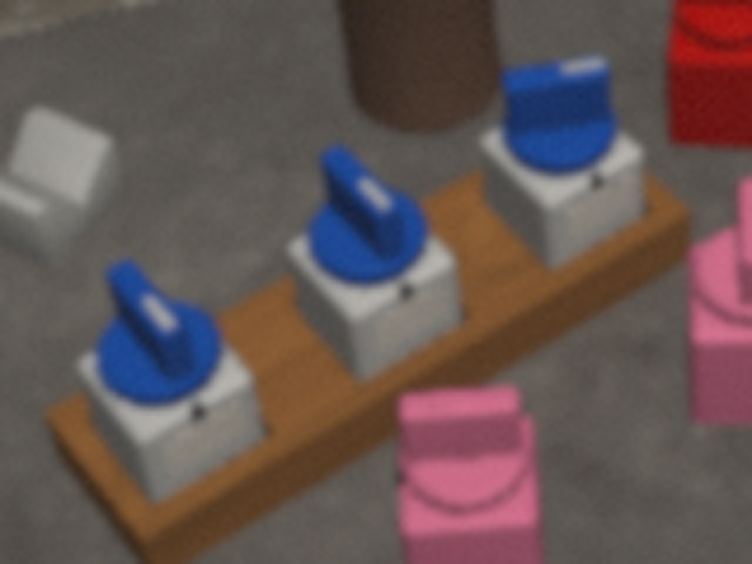

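The right-hand tub in the top view is the loose one: its white line sits about 65° anticlockwise from the black mark. Next I'll triangulate its bar and find the tray corners.

```bash
cat > h.py <<'E'
import numpy as np,cv2
from workcell import env
from scipy.spatial.transform import Rotation as Ro
def ray(n,p):
    c=env.camera_params(n);K=c["camera_matrix"];d=np.linalg.inv(K)@[p[0],p[1],1]
    return -c["R"].T@c["t"],(c["R"].T@d)/np.linalg.norm(d)
def wray(p,pos,rot):
    c=env.camera_params("wrist");K=c["camera_matrix"];H=c["hand_eye"]
    v=np.array([p[0]-K[0,2],p[1]-K[1,2]]);r=np.linalg.norm(v);th=r/K[0,0]
    d=np.r_[v/r*np.sin(th),np.cos(th)] if r>0 else np.array([0,0,1.])
    R=Ro.from_euler('xyz',rot,degrees=True).as_matrix()
    o=R@H[:3,3]+pos
    return o,R@H[:3,:3]@d
def wproj(X,pos,rot):
    c=env.camera_params("wrist");K=c["camera_matrix"];H=c["hand_eye"]
    R=Ro.from_euler('xyz',rot,degrees=True).as_matrix()
    q=H[:3,:3].T@(R.T@(np.array(X)-pos)-H[:3,3])
    s=np.hypot(q[0],q[1]);th=np.arctan2(s,q[2])
    return K[:2,2]+K[0,0]*th*q[:2]/s
def atz(r,z): o,d=r; return o+d*(z-o[2])/d[2]
def tri(rs):
    A=sum(np.eye(3)-np.outer(d,d) for o,d in rs);b=sum((np.eye(3)-np.outer(d,d))@o for o,d in rs)
    X=np.linalg.solve(A,b);return X,[np.linalg.norm((np.eye(3)-np.outer(d,d))@(X-o)) for o,d in rs]
def show(n,X):
    c=env.camera_params(n);q=c["camera_matrix"]@(c["R"]@X+c["t"]);return q[:2]/q[2]
E
python3 - <<'E'
from h import *
np.set_printoptions(precision=1,suppress=True)
print(tri([ray("top",(246.8,181.7)),ray("scene",(248.3,194.9))]))
# tray rim corners (top)
for p in [(337,183),(465,163),(488,243),(354,269)]: print(atz(ray("top",p),32))
for p in [(307,182),(374,130),(433,157),(370,218)]: print(atz(ray("scene",p),32))
f=cv2.imread("pics/top0.png")[150:280,325:500];cv2.imwrite("pics/trayz.png",cv2.resize(f,None,fx=4.5,fy=4.5,interpolation=3))
f=cv2.imread("pics/scene0.png")[120:225,300:440];cv2.imwrite("pics/trayz2.png",cv2.resize(f,None,fx=5,fy=5,interpolation=3))
E
```

```text
(array([558.3,  70. , 125.2]), [np.float64(0.10272155815360076), np.float64(0.10272155815358587)])
[ 585.8 -126.1   32. ]
[ 641.9 -417.2   32. ]
[ 461.5 -457.1   32. ]
[ 397.6 -161.8   32. ]
[ 584.6 -125.9   32. ]
[ 633.3 -412.9   32. ]
[ 453.5 -454.6   32. ]
[ 397.5 -164.5   32. ]
```

View pics/trayz.png

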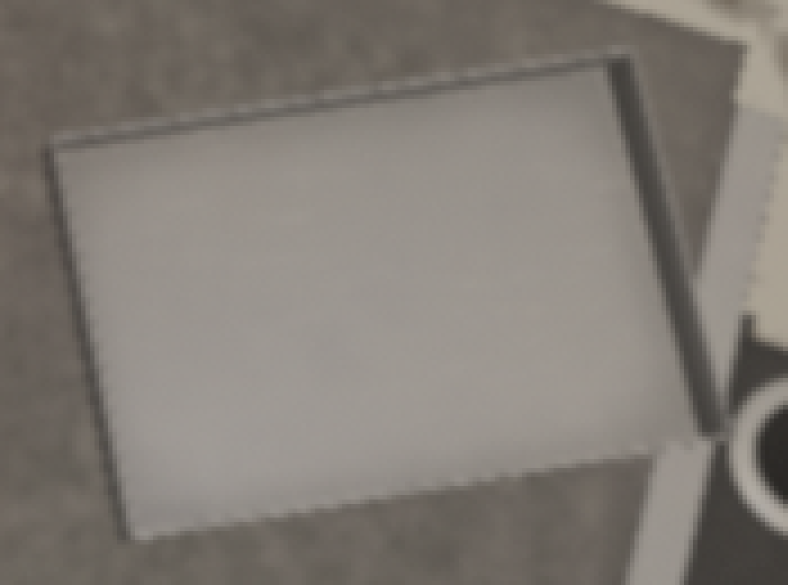

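View pics/trayz2.png

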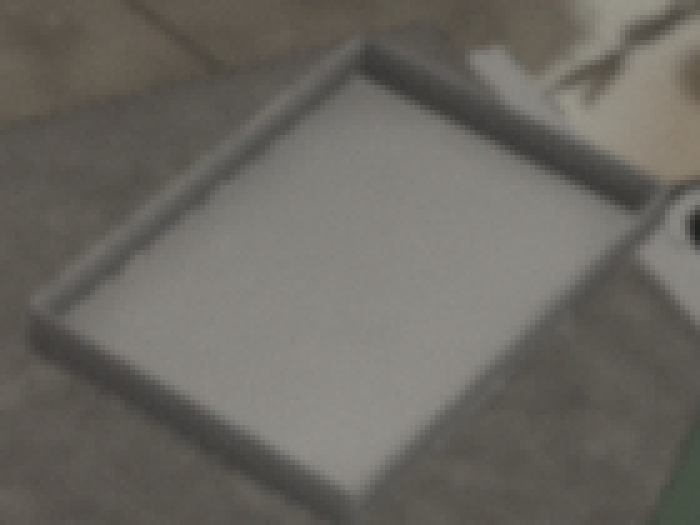

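Triangulated bar top is about (558,70,125), against 127 from the text. The tray centre is about (520,-289) with yaw near 10°, resting on the bench. Now I'll move the wrist camera over the lid.

Request:
arm_command:
  targets:
    - [0, 0.95, -0.95, 0, -0.9]
    - [0, 0.95, -0.95, 0, -0.9]
    - [0, 0.95, -0.95, 0, -0.9]
    - [0, 0.95, -0.95, 0, -0.9]
    - [0, 0.95, -0.95, 0, -0.9]
    - [0, 0.95, -0.95, 0, -0.9]
    - [0, 0.95, -0.95, 0, -0.9]
    - [0, 0.95, -0.95, 0, -0.9]

```text
time_s: 0.82
ee_pos: [305.1, -276.9, 213.9]
ee_rot: [-179.9, -0.1, 53.2]
force: [0.7, 0.3, 0.0]
gripper_width: 91.2
```

Request:
arm_command:
  targets:
    - [0, 0.74, 0, 0, 0]
    - [0, 0.74, 0, 0, 0]
    - [0, 0.74, 0, 0, 0]
    - [0, 0.74, 0, 0, 0]
    - [0, 0.74, 0, 0, 0]
    - [0, 0.74, 0, 0, 0]
    - [0, 0.74, 0, 0, 0]
    - [0, 0.74, 0, 0, 0]

```text
time_s: 1.48
ee_pos: [504.3, -9.2, 214.1]
ee_rot: [-180.0, -0.0, 53.3]
force: [0.2, -0.5, 0.3]
gripper_width: 90.9
```

Request:
arm_command:
  targets:
    - [0, 0.05, 0, 0, 0]
    - [0, 0.05, 0, 0, 0]
    - [0, 0.05, 0, 0, 0]
    - [0, 0.05, 0, 0, 0]

```text
time_s: 1.82
ee_pos: [518.5, 10.3, 213.7]
ee_rot: [-179.9, 0.0, 53.3]
force: [-0.2, 0.5, -0.2]
gripper_width: 90.9
```

```bash
cat > snap.py <<'E'
from h import *
import sys,json
s=env.state();n=sys.argv[1]
f=env.grab_frame("wrist");cv2.imwrite(f"pics/{n}.png",cv2.cvtColor(f,cv2.COLOR_RGB2BGR))
json.dump([s["ee_pos"].tolist(),s["ee_rot"].tolist()],open(f"pics/{n}.json","w"))
print(s["time_s"],s["ee_pos"],s["ee_rot"],s["force"],s["gripper_width"],s["qvel"].round(1))
E
python3 snap.py w1
```

```text
1.8167 [518.49735159  10.34182117 213.72777392] [-1.79897061e+02  4.26885939e-02  5.32811664e+01] [-0.16188056  0.46157026 -0.16862134] 90.92621862898886 [-1.3 -0.8  0.4  0.1 -0.1  0.2]
```

View pics/w1.png

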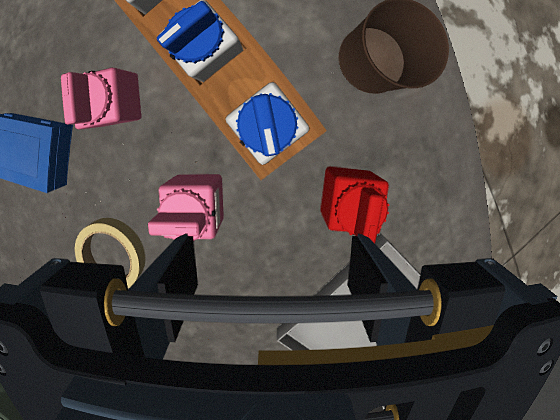

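In this wrist view the loose lid is at (267,124) with its bar near vertical in the image, the next closed lid is at (192,32) and the red tub is at (357,205). I'll take a second view about 60 mm further on.

Request:
arm_command:
  targets:
    - [0, 0.12, 0, 0, -0.2]
    - [0, 0.12, 0, 0, -0.2]
    - [0, 0.12, 0, 0, -0.2]
    - [0, 0.12, 0, 0, -0.2]

```text
time_s: 2.2
ee_pos: [553.7, 57.0, 213.8]
ee_rot: [-179.9, 0.1, 62.2]
force: [0.1, 0.5, -0.3]
gripper_width: 91.2
```

```bash
python3 snap.py w2; python3 - <<'E'
import cv2
a=cv2.imread("pics/w1.png")[70:180,215:335];b=cv2.imread("pics/w2.png")
cv2.imwrite("pics/w1z.png",cv2.resize(a,None,fx=5,fy=5,interpolation=3))
E
```

```text
2.2 [553.73975476  56.98377954 213.80163223] [-1.79883514e+02  6.94108968e-02  6.21563764e+01] [ 0.10373694  0.52632557 -0.25155831] 91.21007071583404 [-0.8 -0.8  1.1 -0.3  0.2  0.2]
```

View pics/w2.png

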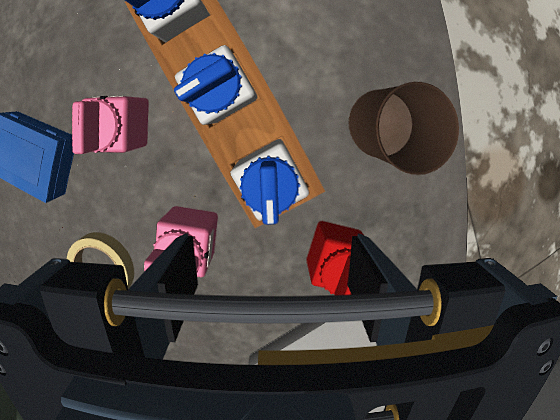

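View pics/w1z.png

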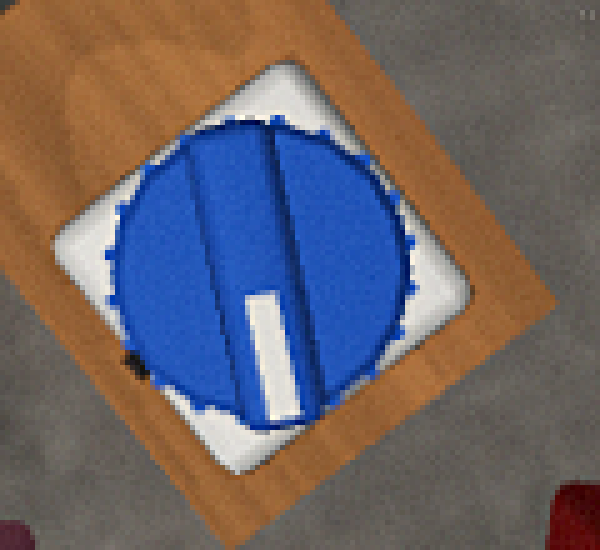

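```bash
python3 - <<'E'
import cv2
a=cv2.imread("pics/w2.png")[130:240,215:335]
cv2.imwrite("pics/w2z.png",cv2.resize(a,None,fx=5,fy=5,interpolation=3))
E
```

```text
(no output)
```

View pics/w2z.png

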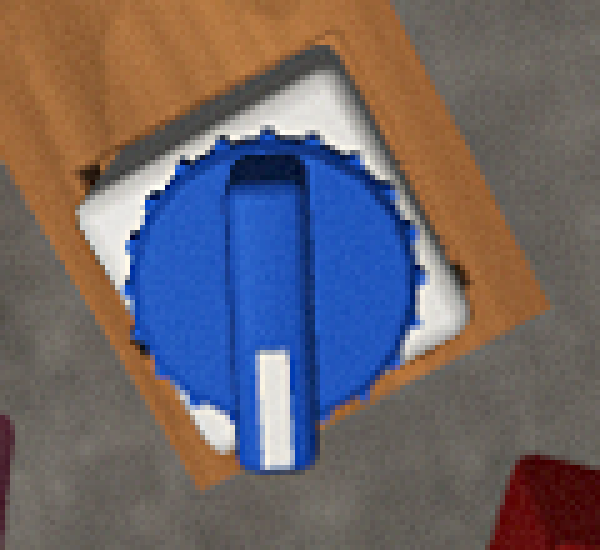

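```bash
python3 - <<'E'
from h import *
import json
np.set_printoptions(precision=1,suppress=True)
P={n:[np.array(v) for v in json.load(open(f"pics/{n}.json"))] for n in("w1","w2")}
px={"far":[("w1",(260.8,96)),("w2",(268.2,166.8))],"near":[("w1",(271.2,152.6)),("w2",(270.8,224))]}
E={}
for k,l in px.items():
    X,r=tri([wray(p,*P[n]) for n,p in l]);print(k,X,r)
    for n,p in l: 
        print("  at127",n,atz(wray(p,*P[n]),127)); E[k,n]=atz(wray(p,*P[n]),127)
for n in("w1","w2"):
    d=E["far",n]-E["near",n];print(n,np.linalg.norm(d),np.degrees(np.arctan2(d[1],d[0])),(E["far",n]+E["near",n])/2)
# tub corners w1 zoom at z tub top ~ 90
c=[atz(wray((215+x/5,70+y/5),*P["w1"]),88) for x,y in [(55,240),(240,473),(470,292),(290,62)]]
c=np.array(c);print(c,c.mean(0))
e=c[0]-c[1];print(np.degrees(np.arctan2(e[1],e[0])));e=c[3]-c[2];print(np.degrees(np.arctan2(e[1],e[0])))
b=[(0,165),(230,548),(556,303)]
b=np.array([atz(wray((215+x/5,70+y/5),*P["w1"]),35) for x,y in b]);e=b[0]-b[1];print(b,np.degrees(np.arctan2(e[1],e[0])));e=b[2]-b[1];print(np.degrees(np.arctan2(e[1],e[0])),np.linalg.norm(e))
m=atz(wray((215+135/5,70+363/5),*P["w1"]),90);print("mark",m)
E
```

```text
far [569.6  95.2 121.9] [np.float64(0.11210327576712363), np.float64(0.11210327576692515)]
  at127 w1 [569.6  94.8 127. ]
  at127 w2 [569.9  95.9 127. ]
near [550.   54.6 133.5] [np.float64(0.30206203994535236), np.float64(0.3020620399453748)]
  at127 w1 [549.3  54.1 127. ]
  at127 w2 [549.2  52.4 127. ]
w1 45.53499337616257 63.44018600032978 [559.5  74.4 127. ]
w2 48.18696732081006 64.55228117678914 [559.6  74.2 127. ]
[[532.9 100.7  88. ]
 [533.7  46.2  88. ]
 [587.2  48.2  88. ]
 [586.  100.9  88. ]] [560.  74.  88.]
90.8397219517666
91.308456833587
[[527.2 125.3  35. ]
 [515.8  28.7  35. ]
 [604.4  30.3  35. ]] 83.27813177078033
1.0117447791366634 88.57364489224479
mark [531.   73.9  90. ]
```

The two views agree: lid axis (559.7,74.2), bar top near 128, bar yaw about 64°, tub yaw about 1°. So the lid is about 63° open. I'll descend to TCP z of about 101 and grip.

Request:
arm_command:
  targets:
    - [0, 0.036, -0.0055, 0.02, -0.04]
    - [0, 0.036, -0.0055, 0.09, -0.04]
    - [0, 0.036, -0.0055, 0.16, -0.04]
    - [0, 0.036, -0.0055, 0.21, -0.04]
    - [0, 0.036, -0.0055, 0.225, -0.04]
    - [0, 0.036, -0.0055, 0.225, -0.04]
    - [0, 0.036, -0.0055, 0.225, -0.04]

```text
time_s: 2.83
ee_pos: [559.5, 73.0, 102.5]
ee_rot: [-179.9, 0.0, 63.8]
force: [0.8, 0.4, 0.3]
gripper_width: 91.3
```

```bash
python3 snap.py w3
```

```text
2.8333 [559.48612607  73.0094238  102.49726949] [-1.79944758e+02  3.71656021e-02  6.38469827e+01] [0.78109619 0.43395627 0.31165703] 91.25016539590686 [ 0.3 -1.  -1.9  0.1 -0.3  0.1]
```

View pics/w3.png

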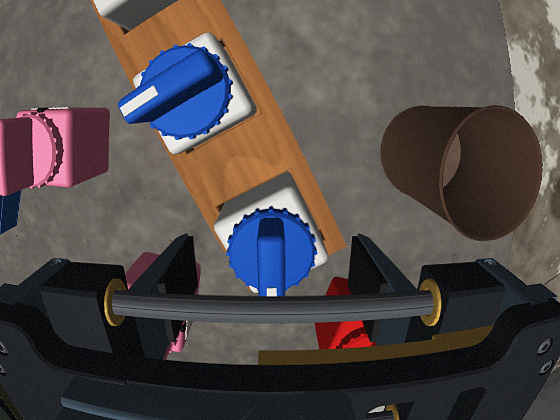

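The bar, at column 269, stands upright and centred between the fingers at columns 180 and 362. Closing now.

Request:
arm_command:
  targets:
    - [1, 0, 0, 0.001, 0]
    - [1, 0, 0, 0.001, 0]
    - [1, 0, 0, 0.001, 0]
    - [1, 0, 0, 0.001, 0]
    - [1, 0, 0, 0.001, 0]
    - [1, 0, 0, 0.001, 0]
    - [1, 0, 0, 0.001, 0]
    - [1, 0, 0, 0.001, 0]
  squeeze: 25

```text
time_s: 3.55
ee_pos: [560.2, 73.3, 102.7]
ee_rot: [180.0, -0.0, 63.9]
force: [-1.0, -0.6, -0.6]
gripper_width: 40.4
```

Request:
arm_command:
  targets:
    - [1, 0, 0, 0, 0]
    - [1, 0, 0, 0, 0]
    - [1, 0, 0, 0, 0]
    - [1, 0, 0, 0, 0]

```text
time_s: 3.88
ee_pos: [560.1, 73.4, 102.6]
ee_rot: [180.0, -0.0, 63.9]
force: [0.1, 0.6, 1.5]
gripper_width: 14.2
```

The bar is gripped at 14.2 mm. Turning clockwise.

Request:
arm_command:
  targets:
    - [1, 0, 0, 0, 0.11]
    - [1, 0, 0, 0, 0.22]
    - [1, 0, 0, 0, 0.33]
    - [1, 0, 0, 0, 0.44]
    - [1, 0, 0, 0, 0.55]
    - [1, 0, 0, 0, 0.66]
    - [1, 0, 0, 0, 0.77]
    - [1, 0, 0, 0, 0.88]
  squeeze: 35

```text
time_s: 4.55
ee_pos: [559.7, 73.4, 102.5]
ee_rot: [-180.0, 0.0, 24.0]
force: [-0.7, 0.3, 0.0]
gripper_width: 13.7
```

```bash
python3 snap.py w4; python3 -c "
from h import *;print(env.state()['torque'])"
```

```text
4.55 [559.70533987  73.4378334  102.49028601] [-1.79979556e+02  2.06077326e-02  2.40369329e+01] [-0.65970164  0.30398921  0.02080417] 13.714080386815715 [-0.   0.   0.1  0.1  0.  58.9]
[-0.12165605  0.13970868 -0.06475918]
```

View pics/w4.png

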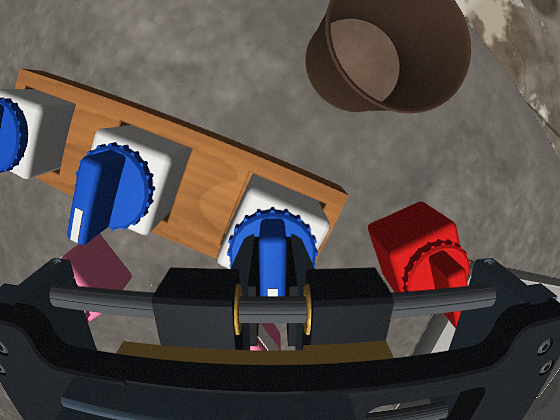

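The lid at (270,240) is turning with the gripper while the tub stays in its pocket. About 23° is left, and I'll go on until the stop resists.

Request:
arm_command:
  targets:
    - [1, 0, 0, 0, 0.11]
    - [1, 0, 0, 0, 0.22]
    - [1, 0, 0, 0, 0.31]
    - [1, 0, 0, 0, 0.38]
    - [1, 0, 0, 0, 0.43]
    - [1, 0, 0, 0, 0.47]
    - [1, 0, 0, 0, 0.48]
    - [1, 0, 0, 0, 0.48]

```text
time_s: 5.27
ee_pos: [559.6, 73.4, 102.4]
ee_rot: [-180.0, 0.0, 2.4]
force: [-0.7, 0.9, 0.1]
gripper_width: 14.1
```

```bash
python3 -c "
from h import *;s=env.state();print(s['torque'],s['ee_rot'],s['force'],s['time_s'])"
```

```text
[0.01924368 0.06328984 0.03425497] [-1.79992459e+02  4.38455700e-02  2.36368978e+00] [-0.72959787  0.94973297  0.0952919 ] 5.2667
```

Request:
arm_command:
  targets:
    - [1, 0, 0, 0, 0.03]
    - [1, 0, 0, 0, 0.06]
    - [1, 0, 0, 0, 0.08]
    - [1, 0, 0, 0, 0.08]

```text
time_s: 5.6
ee_pos: [559.6, 73.4, 102.4]
ee_rot: [-180.0, 0.0, -1.3]
force: [-1.4, 0.9, 0.3]
gripper_width: 13.9
```

```bash
python3 snap.py w5;python3 -c "
from h import *;s=env.state();print(s['torque'],s['ee_rot'],s['force'],s['time_s'])
f=env.grab_frame('top')[150:240,110:290];cv2.imwrite('pics/t5.png',cv2.resize(f[...,::-1],None,fx=4.2,fy=4.2,interpolation=3))"
```

```text
5.6 [559.60961637  73.39220275 102.43262685] [-1.79993794e+02  4.55214931e-02 -1.27976494e+00] [-1.41524716  0.88868268  0.32454706] 13.882445174862239 [-0.1 -0.   0.  -0.   0.1 -1.2]
[-0.02741247  0.03578761 -0.09322158] [-1.79994569e+02  4.26356303e-02 -1.24069680e+00] [-0.92571316  0.54070806  0.5600235 ] 5.65
```

View pics/w5.png

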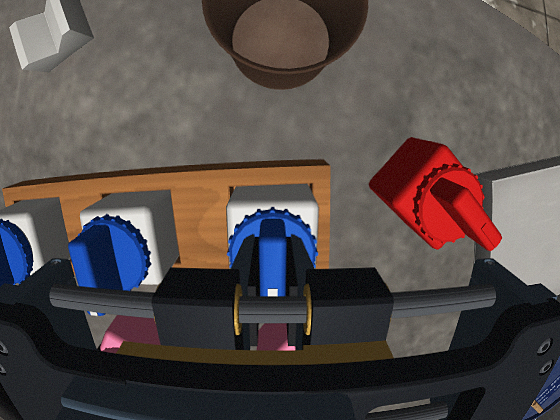

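View pics/t5.png

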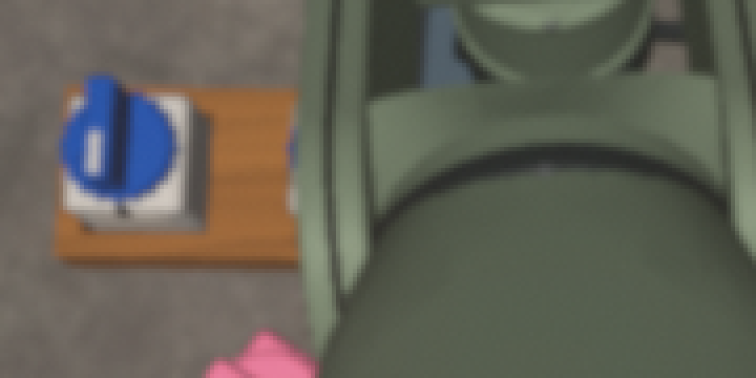

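The bar is square to the tub in the wrist view (lid at (272,240)). I'll press a few degrees further to feel the stop.

Request:
arm_command:
  targets:
    - [1, 0, 0, 0, 0.03]
    - [1, 0, 0, 0, 0.06]
    - [1, 0, 0, 0, 0.08]
    - [1, 0, 0, 0, 0.08]

```text
time_s: 6.03
ee_pos: [559.3, 73.4, 102.4]
ee_rot: [180.0, 0.1, -4.8]
force: [-1.7, 0.9, 1.9]
gripper_width: 14.3
```

```bash
python3 -c "
from h import *;s=env.state();print(s['torque'],s['ee_rot'],s['force'],s['time_s'],s['effort'])"
```

```text
[0.16354406 0.35582289 1.07695046] [ 1.79970831e+02  7.48256304e-02 -4.76290264e+00] [-1.71544328  0.91043778  1.85542033] 6.0333 [ -1.6810517  -41.74470305 -20.5983603    0.30565917  -0.58614302
   1.16811488]
```

Torque jumped to 1.1 N·m, so the lid is against its stop. I'll ease back about 1.8° to unload the pocket, then lift.

Request:
arm_command:
  targets:
    - [1, 0, 0, 0, -0.04]
    - [1, 0, 0, 0, -0.04]
    - [1, 0, 0, -0.01, -0.04]
    - [1, 0, 0, -0.025, -0.04]
    - [1, 0, 0, -0.045, -0.04]
    - [1, 0, 0, -0.065, -0.04]
    - [1, 0, 0, -0.08, -0.04]
    - [1, 0, 0, -0.1, -0.04]

```text
time_s: 6.7
ee_pos: [559.5, 73.5, 154.4]
ee_rot: [180.0, 0.0, -3.0]
force: [-0.3, -0.5, -2.5]
gripper_width: 13.7
```

```bash
python3 snap.py w6;python3 -c "
from h import *;s=env.state();print(s['torque'],s['force'])"
```

```text
6.7 [559.48417306  73.46475959 154.39385352] [ 1.79999201e+02  1.79387611e-02 -3.02377798e+00] [-0.34237776 -0.46943784 -2.51299033] 13.71306338353377 [-0.  -6.2 -9.8 -0.1 15.9 -0.2]
[-0.01273231 -0.12485839  0.03957839] [ 1.1340944  -0.56223025 -0.28978647]
```

View pics/w6.png

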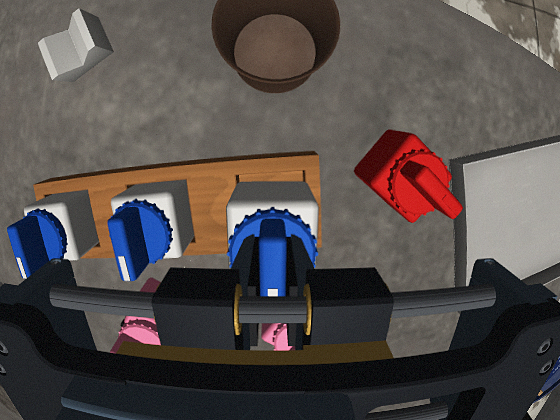

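The tub is out of its pocket and hangs straight, with the closed tubs unmoved. I'll raise it above the red and pink tubs, then carry it across.

Request:
arm_command:
  targets:
    - [1, 0, 0, -0.06, 0]
    - [1, 0, 0, -0.13, 0]
    - [1, 0, 0, -0.18, 0]
    - [1, 0, 0, -0.19, 0]
    - [1, -0.005, 0.05, -0.19, 0]
    - [1, -0.01, 0.11, -0.19, 0]
    - [1, -0.01, 0.17, -0.19, 0]
    - [1, -0.02, 0.23, -0.19, 0]

```text
time_s: 7.42
ee_pos: [544.0, -41.7, 250.6]
ee_rot: [-180.0, -0.2, -3.0]
force: [0.8, -0.2, -1.5]
gripper_width: 13.9
```

Request:
arm_command:
  targets:
    - [1, -0.005, 0.07, 0, 0]
    - [1, -0.01, 0.14, 0, 0]
    - [1, -0.015, 0.21, 0, 0]
    - [1, -0.02, 0.28, 0, 0]
    - [1, -0.022, 0.35, 0, 0]
    - [1, -0.022, 0.42, 0, 0]
    - [1, -0.022, 0.47, 0, 0]
    - [1, -0.022, 0.495, 0, 0]

```text
time_s: 8.08
ee_pos: [519.0, -291.3, 249.3]
ee_rot: [-180.0, -0.1, -3.2]
force: [1.1, -0.5, -2.0]
gripper_width: 13.4
```

```bash
python3 snap.py w7;python3 -c "
from h import *
f=env.grab_frame('scene');cv2.imwrite('pics/s7.png',f[...,::-1])"
```

```text
8.0833 [ 519.00926157 -291.2502747   249.28318407] [-1.79985535e+02 -7.03056154e-02 -3.16211700e+00] [ 1.07753818 -0.50663414 -2.00307954] 13.409580462174647 [-10.6   5.3  -7.9   2.5   3.9 -11.6]
```

View pics/w7.png

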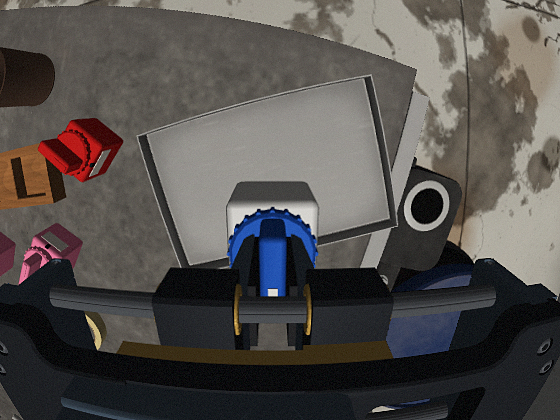

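View pics/s7.png

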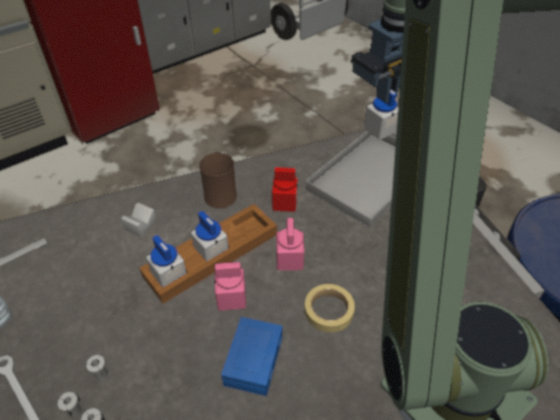

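The wrist view shows the tub over the tray, with the rim corners at (138,137), (372,76) and (396,226). Checking the tray centre from these.

```bash
python3 - <<'E'
from h import *
import json
P=[np.array(v) for v in json.load(open("pics/w7.json"))]
a,b,c=[atz(wray(p,*P),32) for p in [(138,137),(372,76),(396,226)]]
print(a,b,c,np.linalg.norm(a-b),np.linalg.norm(b-c),(a+c)/2, np.degrees(np.arctan2(*(a-b)[1::-1])))
E
```

```text
[ 590.13986562 -125.89581276   32.        ] [ 646.81848912 -417.42023013   32.        ] [ 454.47489109 -451.34481049   32.        ] 296.9830841707032 195.3124083511157 [ 522.30737836 -288.62031163   32.        ] 101.00227582360252
```

Tray centre is (522,-289) and the yaw 11°, which matches the earlier value. Floor contact should come at TCP z of about 94.4, so I'll lower to 100 first and then go slowly.

Request:
arm_command:
  targets:
    - [1, 0, 0, 0.05, 0]
    - [1, 0, 0, 0.11, 0]
    - [1, 0, 0, 0.17, 0]
    - [1, 0, 0, 0.22, 0]
    - [1, 0, 0, 0.26, 0]
    - [1, 0, 0, 0.285, 0]
    - [1, 0, 0, 0.298, 0]
    - [1, 0, 0, 0.298, 0]

```text
time_s: 8.85
ee_pos: [518.9, -287.3, 98.8]
ee_rot: [-179.8, 0.1, -3.1]
force: [-0.6, -0.1, -2.3]
gripper_width: 13.8
```

Request:
arm_command:
  targets:
    - [1, 0, 0, 0.003, 0]
    - [1, 0, 0, 0.006, 0]
    - [1, 0, 0, 0.008, 0]
    - [1, 0, 0, 0.01, 0]
    - [1, 0, 0, 0.01, 0]

```text
time_s: 9.27
ee_pos: [519.3, -287.4, 94.5]
ee_rot: [-179.8, 0.0, -3.1]
force: [0.4, 0.8, -0.2]
gripper_width: 13.8
```

Request:
arm_command:
  targets:
    - [1, 0, 0, 0.001, 0]
    - [1, 0, 0, 0.002, 0]
    - [1, 0, 0, 0.003, 0]
    - [1, 0, 0, 0.003, 0]

```text
time_s: 9.6
ee_pos: [519.6, -287.5, 94.4]
ee_rot: [-179.8, -0.0, -3.1]
force: [-1.1, 0.7, 6.7]
gripper_width: 13.9
```

```bash
python3 snap.py w8
```

```text
9.6 [ 519.57972988 -287.46242662   94.43245584] [-1.79817355e+02 -3.86672529e-02 -3.10677052e+00] [-1.13927146  0.71906864  6.65175946] 13.853572461707135 [-0.   0.   0.2  0.  -0.2  0. ]
```

View pics/w8.png

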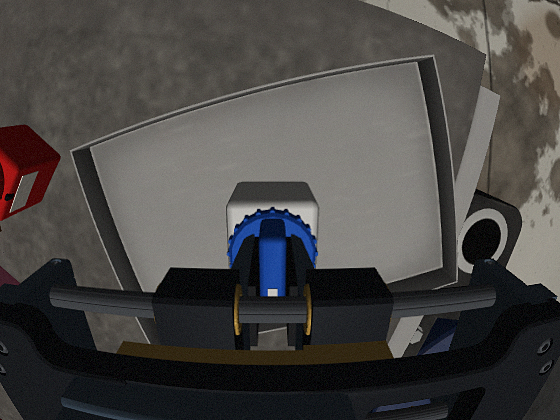

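The floor pushes back with 6.7 N (about 9 N including the weight), and the tub at (273,215) stands upright inside the tray. Releasing.

Request:
arm_command:
  targets:
    - [0, 0, 0, 0, 0]
    - [0, 0, 0, 0, 0]
    - [0, 0, 0, 0, 0]
    - [0, 0, 0, 0, 0]
    - [0, 0, 0, 0, 0]
    - [0, 0, 0, 0, 0]
    - [0, 0, 0, 0, 0]
    - [0, 0, 0, 0, 0]

```text
time_s: 10.32
ee_pos: [519.6, -287.5, 94.3]
ee_rot: [-179.8, -0.0, -3.1]
force: [-0.9, 0.0, 0.8]
gripper_width: 64.6
```

Request:
arm_command:
  targets:
    - [0, 0, 0, 0, 0]
    - [0, 0, 0, 0, 0]
    - [0, 0, 0, -0.03, 0]
    - [0, 0, 0, -0.08, 0]
    - [0, 0, 0, -0.15, 0]
    - [0, 0, 0, -0.22, 0]
    - [0, 0, 0, -0.29, 0]
    - [0, 0, 0, -0.29, 0]

```text
time_s: 10.98
ee_pos: [522.7, -289.8, 247.4]
ee_rot: [179.8, -0.8, -3.1]
force: [0.9, -0.3, 0.2]
gripper_width: 91.4
```

Request:
arm_command:
  targets:
    - [0, -0.08, 0, 0, 0]
    - [0, -0.16, 0, 0, 0]
    - [0, -0.2, 0, 0, 0]
    - [0, -0.2, 0, 0, 0]
    - [0, -0.2, 0, 0, 0]

```text
time_s: 11.4
ee_pos: [422.4, -284.4, 246.4]
ee_rot: [179.8, -0.9, -3.2]
force: [0.4, -1.1, -0.6]
gripper_width: 91.5
```

```bash
python3 snap.py w9;python3 -c "
from h import *
f=env.grab_frame('top');cv2.imwrite('pics/t9.png',f[...,::-1])"
```

```text
11.4 [ 422.39535376 -284.43642532  246.44395521] [179.76703505  -0.87383849  -3.17154253] [ 0.38276198 -1.14571943 -0.60332003] 91.47809672729552 [ 0.9  2.  -2.2  0.2 -0.5  0.1]
```

View pics/w9.png

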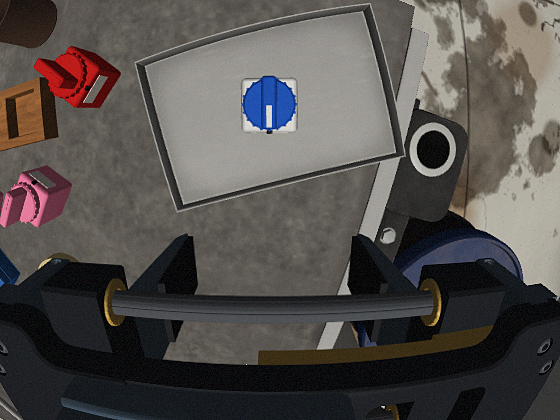

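View pics/t9.png

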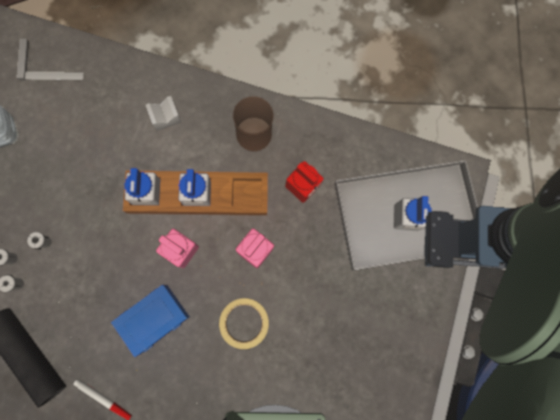

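The tub stands in the tray at (270,104), its bar square and its white line in line with the black mark at (269,132). The closed tubs are still at (140,186) and (193,187), the arm is clear and the gripper is open.

```bash
python3 -c "
from workcell import env
print(env.state()['force']);print(env.job_done())"
```

```text
[ 0.560157    0.19611904 -1.133591  ]
the job is handed in; nothing more can be done
None
```

I screwed the loose lid (the right-hand tub in the top view) home while its tub sat in the holder. I then lifted the tub out by its lid, lowered it onto the floor of the grey tray, released it and handed the job in at about 11.5 s of the 48 s allowed.

- **Lid:** it started about 63° open. I turned it clockwise until the torque rose from about 0.1 to about 1.1 N·m at the stop. In the last wrist picture its bar is square to the tub and its white line is at the black mark.
- **Placing:** the TCP was at z 94.4 mm when the floor pushed back, as calculated. The tub stands near the tray centre (about 520, -288), well inside the walls. It looks upright in the last wrist picture, though I did not measure its tilt.
- **Closed tubs:** they are at the same pixels as at the start, to within about 1 pixel (about 2 mm).
- **Robot at hand-in:** the gripper was open, the arm was clear of everything, and the wrist force was about 1 N, within its noise.
- **Disagreements:** no check failed. The two ends of the bar triangulated to heights of 122 and 133 mm, averaging 128 against an expected 127. The tray corners from different cameras differed by up to 12 mm, but the centre agreed to about 2 mm.

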